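Load the polishing carrier and slide on its hold-down

TASK

Load the polishing carrier: lower one of the two small white ceramic blanks into each of its two empty pockets, so that both lie flat on the pocket floors, and do not drop them from a height. Then take the flanged hold-down off the sloping drip rack and slide it, flange down, over the carrier's upright shaft until it sits flush on the plate; lower it gently, do not let it fall down the shaft. Leave everything else where it is.

Things in the scene. Friction and masses are not known exactly. Their poses are not given: they have to be found in the camera images.
- blank_1: First of two identical blanks: white ceramic disc, 26 mm diameter, 14 mm tall, its lower 4 mm bevelled to 20 mm diameter, about 25 g, standing flat on the table at the start; its origin is its centre, 7 mm above its underside; z is its axis
- blank_2: Second blank: white ceramic disc, 26 mm diameter, 14 mm tall, its lower 4 mm bevelled to 20 mm diameter, about 25 g, standing flat on the table at the start; its origin is its centre, 7 mm above its underside; z is its axis. Either blank may go in either empty pocket
- pocket_a (a point): Empty round pocket in the carrier plate: 30 mm wide, 16 mm deep, flat floor; a seated blank lies 2 mm below the plate's top. This point is the centre of the mouth, level with the plate's top, 25 mm above the table and 40 mm from the shaft's axis
- pocket_b (a point): The second empty pocket, as pocket_a. A third pocket, also 40 mm from the shaft, already holds a blank that is fixed
- shaft_foot (a point): Foot of the carrier's upright steel shaft: on its axis, level with the plate's top, 25 mm above the table, z up. The carrier is a fixed aluminium plate 120 x 120 x 25 mm. The shaft is 20 mm in diameter and stands 52 mm above the plate; its top 10 mm taper to 12 mm diameter
- hold_down: Flanged steel sleeve like a top hat, about 0.3 kg: flange 90 mm wide, 8 mm thick, round neck 36 mm in diameter above it, 44 mm high in all, 23 mm bore right through. Origin: centre of the flange's underside; z: along the bore, to the neck. It starts flange down over a peg of the sloping rack, z leaning 35 degrees to the right and ahead; grip it by the neck. Seated, its origin is at shaft_foot
- rack_slope (a point): Middle of the fixed drip rack's sloping face, 48 mm above the table. Grey plate 240 mm wide, 110 mm up the slope, inclined 35 degrees, low edge to the right and ahead. Frame: z vertical, y along the width, x level toward the high edge; outward normal (-0.574, 0, 0.819). Two pegs, 18 mm thick and long, stand square to the face 58 mm either side: one holds the hold-down, one the collar
- collar: Bystander: plain steel collar without flange, 48 mm diameter, 25 mm high, on the other peg of the rack. Origin at the centre of its underside
- puck_center (a point): Bystander: white ceramic disc of 44 mm diameter, 14 mm tall, too wide for the pockets. Its centre
- cup: Bystander: paper cup, 72 mm wide, 80 mm tall. Origin at the centre of its foot
- bottle: Bystander: amber bottle, 56 mm wide, 130 mm tall. Origin at the centre of its foot
- spatula: Bystander: spatula 190 mm long lying flat along its x axis. Origin at the underside of its middle

How it is judged:
By the outcome, as a careful person would: the job done as asked, in the order asked, and still so for the second after the job is handed in, with the robot touching nothing.
It also fails if it takes over 69 s, if anything falls off the work surface, if the arm or the gripper's body presses on something with over 40 N, if the wrist force passes 120 N, or if a joint passes its speed limit or range.

ROBOT

A 6-joint arm with a two-finger parallel gripper is mounted at the origin on the work surface. World frame = base frame: x ahead of the robot, y to its left, z up, the work surface at z = 0. Lengths are in m, angles in rad, forces in N, time in s.
With the tool pointing down it reaches from about 0.4 to 0.825 m from the base axis. Payload 7 kg.
Tool frame: the origin (TCP) lies at the centre of the arm's flange, where the gripper is bolted on; the fingertips stand 178 mm ahead of it and the grasp point (between the pads) lies 159 mm ahead of it (tips_ahead is the distance from the TCP to the fingertips, in m); z points along the fingers, y is the line along which they close (so a half turn about z gives the same grasp; the last joint's range is limited). The gripper opens to 88 mm and grips with 3 to 60 N. Pads are 19 mm wide; open, the fingers measure 130 mm over their backs; the gripper's body (78 mm by 193 mm) begins 47 mm behind the grasp point.
Start: joints at [1.535, 0.359, 0.012, 0, -1.224, -0.288], TCP at [0.215, 0.64, 0.405] pointing down, gripper open.
Joint ranges: [-3.07, 3.07], [-1.43, 2.12], [-1.02, 1.25], [-3.03, 1.67], [-3.05, -0], [-3.03, 3.03]. Speed limits (rad/s): [2.39, 2.39, 3.01, 3.14, 3.14, 3.14].

INTERFACE

Orientations are given as a unit quaternion [x, y, z, w].
In Python, from cell import * gives the robot as it stands. The module is installed in compiled form; this text tells all that it offers.
- The arm moves only by the tool carry_out, never from a script. Its argument "rows" is a list of rows, each an object of numbers: "gripper": the finger opening in mm, from 0 to 87.6; "tx", "ty", "tz": the shift along the tool's x, y, z in mm; "yaw": the turn about the tool's z in degrees. In form: [{"gripper": .., "tx": .., "ty": .., "tz": .., "yaw": ..}, ...]. A call has 1 to 10 rows; each row is the pose to reach, as a shift and turn from the pose commanded when the call began, along the tool's axes at that moment; what a row does not reach only later rows make up. A row lasts 1/10 s, in which the tool goes at most 50 mm and 8.59 degrees, less where a joint would pass 70% of its speed; a pose out of reach is approached as far as the arm can. A call with a gripper value outside its range is refused whole. The fingers move at their own pace and stop on an object; the grip force is fixed at half the most. Time passes only in rows, so rows that repeat a pose let the fingers close. It gives the time, the measured TCP pose, the force, the opening and the grip force at its end, in the units of the state.
- sense(): the state, without advancing time (a new reading comes with each control period).
- grab_frame(name): name is "scene" or "top" or "wrist"; returns the picture (384x512x3 uint8, red, green, blue); there is no depth.
- camera_params(name): a dict with "mtx" (3x3 intrinsics, pixels), "pose" (4x4, takes a point from camera to world coordinates). Camera axes: x right, y up, looking along -z (the intrinsics and any distortion apply to the point x, -y, -z); pixel columns grow to the right and rows downward; lengths in m; the calibration is good to about 2 mm. A picture is of the moment at which its call begins: read the wrist's pose just before it. camera_params takes no time and is no camera call; for the wrist camera it gives the pose at the moment of the call.
- job_done(): hands the job in; it is judged then, once.
The state is a dict: "time_s": time; "q": joint angles; "joint_velocities": joint speeds; "joint_efforts": joint torques, N m; "tool_pos": TCP position; "tcp_rot": TCP orientation; "force": force on the tool from outside, world axes, zero at the start; "wrist_torque": the same for the moment, N m; "opening": opening from 0.0 (shut) to 1.0 (fully open); "grasp_force": force on a finger pad.
Only numpy, scipy, OpenCV 4.12 (cv2) and the standard library are available. Lean on these libraries where they do the work, as an engineer would, in place of code of your own. Each camera call takes 0.05 s, during which the arm holds its last target. There are 200 camera calls.

## Working session

There is one attempt and no reset: what is moved stays moved. The work goes in short steps, Python scripts to look and compute and a tool call to move; the robot and the scene stay as the last step left them, time stands still between calls to the robot, and variables do not carry over. Pictures are saved under pics/ and viewed, at most 10 in all, crops included, and the job is handed in when it is done.

Besides the shell and the picture viewer there is one more tool, called after "Call:" as name([rows], argument=value, ...), one row to a line, values as JSON. carry_out: Moves the arm, as the interface text tells. Its arguments: {"type":"object","properties":{"rows":{"type":"array"}},"required":["rows"]}

```bash
mkdir -p pics
python3 - <<'E'
from cell import *
import cv2,numpy as np
for n in ["scene","top"]:
    im=grab_frame(n); cv2.imwrite(f"pics/{n}0.png",cv2.resize(im[:,:,::-1],(800,600),interpolation=cv2.INTER_CUBIC))
    p=camera_params(n); print(n,np.round(p["mtx"],1).tolist(),np.round(p["pose"],4).tolist(),[k for k in p], p.get("dist"))
s=sense();print(s)
E
```

```text
scene [[393.2, 0.0, 253.1], [0.0, 393.2, 195.1], [0.0, 0.0, 1.0]] [[-0.6149, -0.6145, 0.4942, 1.3106], [0.7884, -0.4671, 0.4002, 0.6585], [-0.0151, 0.6358, 0.7717, 1.1707], [0.0, 0.0, 0.0, 1.0]] ['mtx', 'pose'] None
top [[459.1, 0.0, 253.1], [0.0, 459.1, 196.4], [0.0, 0.0, 1.0]] [[-0.0159, 0.9919, -0.1259, 0.4098], [-0.9995, -0.0124, 0.029, 0.0866], [0.0272, 0.1263, 0.9916, 1.3592], [0.0, 0.0, 0.0, 1.0]] ['mtx', 'pose'] None
{'time_s': 0.1, 'q': array([ 1.53513563e+00,  3.59352208e-01,  1.11205059e-02, -3.07429707e-04,
       -1.22411601e+00, -2.88102962e-01]), 'joint_velocities': array([-8.49417771e-05, -7.75597772e-04,  3.22938273e-03,  3.38521409e-04,
        4.51207080e-04,  5.08646785e-05]), 'joint_efforts': array([-2.54117214e-03, -5.84165847e+01,  2.93752420e+01,  7.01553136e+00,
        1.01594735e-02, -5.89163483e-05]), 'tool_pos': array([0.21468809, 0.63975915, 0.40377943]), 'tcp_rot': array([ 9.86916981e-01, -1.61227321e-01, -4.57301063e-05,  7.87717919e-04]), 'force': array([-0.31672793,  0.5315629 ,  0.31167626]), 'wrist_torque': array([-0.0080881 , -0.00087459,  0.0590864 ]), 'grasp_force': 0.0, 'opening': 0.9981311872079662}
```

View pics/top0.png

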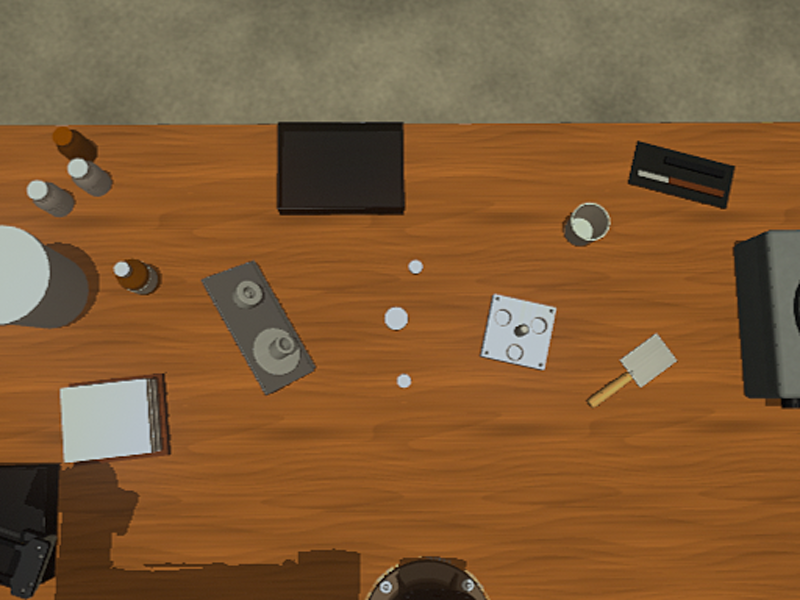

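View pics/scene0.png

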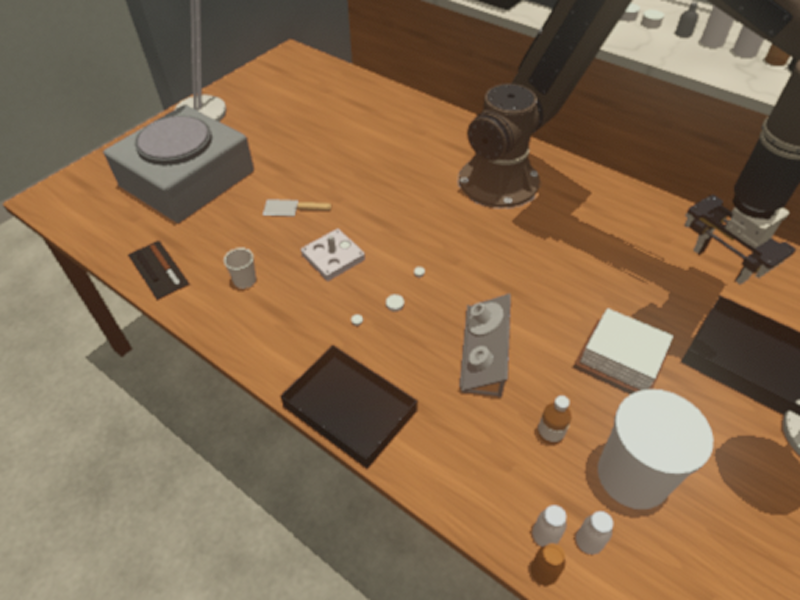

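The top view (800x600 scale) shows blanks at (416,267) and (404,381), the puck at (397,318), the carrier near (519,332), the hold-down at (285,345) and the collar at (250,293). The scene view agrees with this. Next I'll measure.

```bash
cat > h.py <<'E'
from cell import *
import cv2,numpy as np
from scipy.spatial.transform import Rotation as R
def world(p,uv,z):
    K,P=p["mtx"],p["pose"]; d=np.linalg.inv(K)@[uv[0],uv[1],1]; d=P[:3,:3]@[d[0],-d[1],-d[2]]
    return P[:3,3]+d*(z-P[2,3])/d[2]
def pix(p,X):
    K,P=p["mtx"],p["pose"]; c=P[:3,:3].T@(np.asarray(X)-P[:3,3]); c=K@[c[0],-c[1],-c[2]]; return c[:2]/c[2]
def delta(X):  # world TCP target -> tool-frame mm shift from measured pose
    s=sense(); return R.from_quat(s["tcp_rot"]).inv().apply(np.asarray(X)-s["tool_pos"])*1000
def blobs(im,lo=190,amin=20):
    m=(im.min(2)>lo).astype(np.uint8); n,_,st,c=cv2.connectedComponentsWithStats(m)
    return [(c[i].round(2),st[i][2:5]) for i in range(1,n) if st[i][4]>=amin]
E
python3 - <<'E'
from h import *
im=grab_frame("top");p=camera_params("top")
for c,s in blobs(im,170):
    if 240<c[0]<400 and 150<c[1]<270: print(c,s,world(p,c,.014).round(4),world(p,c,.025).round(4))
k=.64
for n,u,z in [("shaft?",(521,330),.05),("pk1",(503,317),.025),("pk2",(540,325),.025),("pk3",(515,352),.025),("neck",(285,345),.09),("flange",(275,352),.055),("collar",(250,293),.07),("cup",(587,222),.08)]: print(n,world(p,np.array(u)*k,z).round(3))
for c in [(203,280),(253,262),(315,370),(268,394)]: print(world(p,np.array(c)*k,.048).round(3))
c=cv2.resize(im[180:250,300:365],None,fx=7,fy=7,interpolation=cv2.INTER_CUBIC)
d=cv2.resize(im[160:260,120:210],None,fx=4.9,fy=4.9,interpolation=cv2.INTER_CUBIC)[:490]
w=grab_frame("wrist");print(camera_params("wrist")["pose"].round(3).tolist(),camera_params("wrist")["mtx"].round(1).tolist())
c=c[:490];e=np.zeros((490,c.shape[1]+d.shape[1]-0,3),np.uint8);e[:c.shape[0],:c.shape[1]]=c;e[:d.shape[0],c.shape[1]:]=d
print(e.shape,c.shape);cv2.imwrite("pics/crop.png",e[:,:800,::-1])
cv2.imwrite("pics/w0.png",w[:,:,::-1])
E
```

```text
[265.7  170.17] [ 8  8 47] [0.6587 0.0085 0.014 ] [0.6567 0.0092 0.025 ]
[331.78 211.37] [  47   47 1322] [ 0.5329 -0.1846  0.014 ] [ 0.5319 -0.1824  0.025 ]
[253.17 203.23] [ 14  14 149] [0.5601 0.0474 0.014 ] [0.5589 0.0478 0.025 ]
[329. 225.] [ 7  9 49] [ 0.4928 -0.1749  0.014 ] [ 0.4921 -0.1728  0.025 ]
[258.31 243.51] [ 8  8 51] [0.4417 0.0343 0.014 ] [0.4415 0.0348 0.025 ]
shaft? [ 0.53  -0.182  0.05 ]
pk1 [ 0.557 -0.154  0.025]
pk2 [ 0.541 -0.224  0.025]
pk3 [ 0.491 -0.174  0.025]
neck [0.505 0.246 0.09 ]
flange [0.496 0.268 0.055]
collar [0.602 0.311 0.07 ]
cup [ 0.725 -0.306  0.08 ]
[0.63  0.401 0.048]
[0.663 0.31  0.048]
[0.462 0.196 0.048]
[0.42  0.281 0.048]
[[-0.318, 0.902, 0.293, 0.296], [-0.948, -0.303, -0.097, 0.614], [0.001, -0.309, 0.951, 0.384], [0.0, 0.0, 0.0, 1.0]] [[300.3, 0.0, 261.0], [0.0, 300.3, 192.8], [0.0, 0.0, 1.0]]
(490, 896, 3) (490, 455, 3)
```

View pics/crop.png

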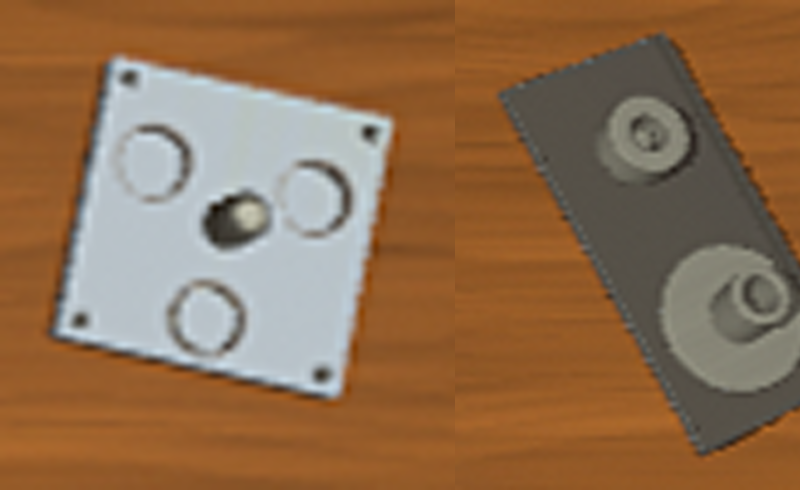

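The crop shows a thin full ring round the pocket at (207,318), so that one is filled. The pockets at (153,162) and (315,198) have crescent shadows, so they are empty. The rack carries the collar at upper left and the hold-down at lower right. I'll move above the far blank.

Call:
carry_out([
  {"tx": 622,"ty": 457,"tz": 84,"yaw": 86,"gripper": 60},
  {"tx": 622,"ty": 457,"tz": 84,"yaw": 86,"gripper": 60},
  {"tx": 622,"ty": 457,"tz": 84,"yaw": 86,"gripper": 60},
  {"tx": 622,"ty": 457,"tz": 84,"yaw": 86,"gripper": 60},
  {"tx": 622,"ty": 457,"tz": 84,"yaw": 86,"gripper": 60},
  {"tx": 622,"ty": 457,"tz": 84,"yaw": 86,"gripper": 60},
  {"tx": 622,"ty": 457,"tz": 84,"yaw": 86,"gripper": 60},
  {"tx": 622,"ty": 457,"tz": 84,"yaw": 86,"gripper": 60},
  {"tx": 622,"ty": 457,"tz": 84,"yaw": 86,"gripper": 60},
  {"tx": 622,"ty": 457,"tz": 84,"yaw": 86,"gripper": 60},
])

```text
time_s: 1.2
tool_pos: [0.5016, 0.2316, 0.3506]
tcp_rot: [-0.61, 0.792, 0.0, 0.0]
force: [1.1, 1.6, 0.1]
opening: 0.688
grasp_force: 0.0
```

Run:
```python
from h import *
p=camera_params("wrist");w=grab_frame("wrist");cv2.imwrite("pics/w1.png",w[:,:,::-1]);np.savez("w1.npz",w=w,pose=p["pose"],mtx=p["mtx"])
s=sense();x=R.from_quat(s["tcp_rot"]).apply([1,0,0]);print(s["tool_pos"],np.degrees(np.arctan2(x[1],x[0])),delta([.6587,.0085,.32]))
```

```text
[0.50397187 0.2268091  0.34935163] -105.55243816128201 [ 168.75790856 -207.61361309   29.6400471 ]
```

View pics/w1.png

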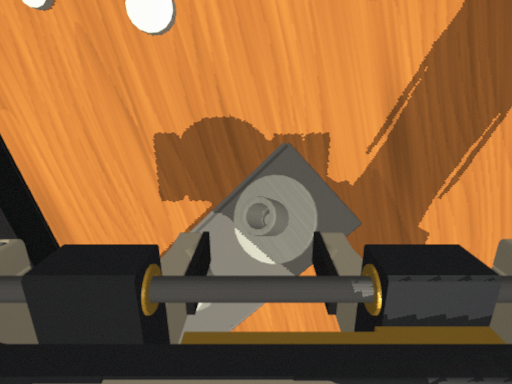

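The wrist camera sees the hold-down with its neck top at about (262,216) and its flange spanning x 234–316, ahead of the open fingers. Continuing to the blank.

Call:
carry_out([
  {"tx": 168,"ty": -208,"tz": 30,"yaw": 0,"gripper": 50},
  {"tx": 168,"ty": -208,"tz": 30,"yaw": 0,"gripper": 50},
  {"tx": 168,"ty": -208,"tz": 30,"yaw": 0,"gripper": 50},
  {"tx": 168,"ty": -208,"tz": 30,"yaw": 0,"gripper": 50},
  {"tx": 168,"ty": -208,"tz": 30,"yaw": 0,"gripper": 50},
  {"tx": 168,"ty": -208,"tz": 30,"yaw": 0,"gripper": 50},
  {"tx": 168,"ty": -208,"tz": 30,"yaw": 0,"gripper": 50},
  {"tx": 168,"ty": -208,"tz": 30,"yaw": 0,"gripper": 50},
])

```text
time_s: 2.05
tool_pos: [0.6601, 0.0185, 0.32]
tcp_rot: [-0.612, 0.791, 0.0, -0.0]
force: [0.8, 1.1, -0.1]
opening: 0.572
grasp_force: 0.0
```

```bash
cat > wl.py <<'E'
from h import *
import sys
def look(z,lo=190,amin=60):
    p=camera_params("wrist");w=grab_frame("wrist")
    for c,s in blobs(w,lo,amin): print(c,s,world(p,c,z).round(4))
    return w,p
E
python3 - <<'E'
from wl import *
w,p=look(.014); cv2.imwrite("pics/w2.png",w[:,:,::-1])
s=sense();print(s["tool_pos"],s["opening"]*87.6,delta([.6587,.0085,.189]),pix(p,[.6587,.0085,.014]))
E
```

```text
[485.79 145.62] [ 28  27 562] [0.4432 0.0356 0.014 ]
[364.91 187.32] [  43   41 1386] [0.5611 0.048  0.014 ]
[0.65984701 0.0191447  0.32042658] 49.927186610718245 [ 10.58597562  -1.61653993 131.42638848] [260.15236238 173.9751822 ]
```

Run:
```python
from wl import *
w=cv2.imread("pics/w2.png");p=camera_params("wrist")
c=w[130:220,215:305];print(c[44,45],c[30:60:6,20:70:8].min(2))
s=sense();
cv2.imwrite("pics/w2c.png",cv2.resize(w,(768,576)))
```

```text
[161 184 201] [[ 36  40  42  42  38  41  39]
 [ 35  37 113 163 154  40  41]
 [ 39  37 161 162 162  41  41]
 [ 41  37 162 163 160  41  40]
 [ 39  36 163 162 161  42  41]]
```

View pics/w2c.png

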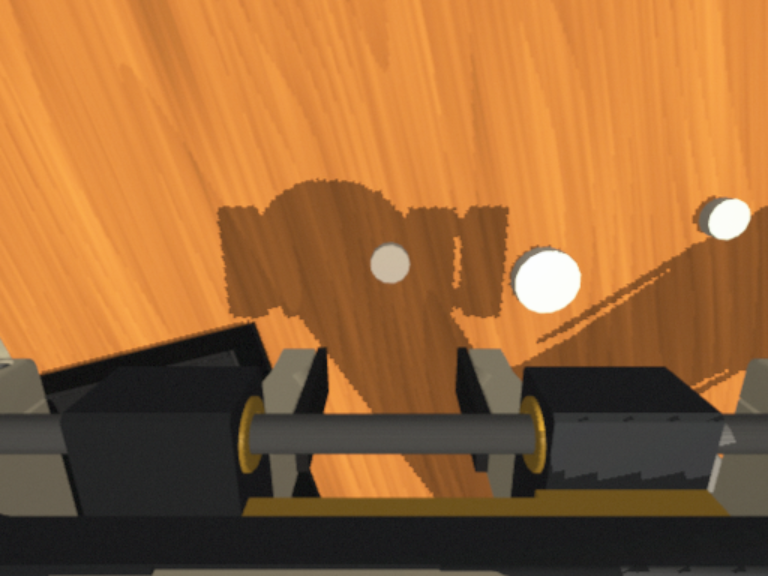

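The far blank lies in the gripper's shadow at (390,264), or (260,176) in full-frame pixels.

Run:
```python
from wl import *
w,p=look(.014,120,200)
c=[c for c,s in blobs(w,120,200) if abs(c[0]-260)<12 and abs(c[1]-176)<12][0]
X=world(p,c,.014);print(X,delta([X[0],X[1],.189]))
```

```text
[485.44 145.29] [ 29  28 609] [0.4433 0.0358 0.014 ]
[259.38 174.71] [ 26  26 516] [0.6596 0.0098 0.014 ]
[364.54 186.76] [  44   42 1464] [0.5612 0.0481 0.014 ]
[0.65962015 0.00984866 0.014     ] [  9.51273694  -2.28436786 131.77812215]
```

Call:
carry_out([
  {"tx": 10,"ty": -2,"tz": 40,"yaw": 0,"gripper": 50},
  {"tx": 10,"ty": -2,"tz": 80,"yaw": 0,"gripper": 50},
  {"tx": 10,"ty": -2,"tz": 110,"yaw": 0,"gripper": 50},
  {"tx": 10,"ty": -2,"tz": 125,"yaw": 0,"gripper": 50},
  {"tx": 10,"ty": -2,"tz": 132,"yaw": 0,"gripper": 50},
  {"tx": 10,"ty": -2,"tz": 132,"yaw": 0,"gripper": 50},
  {"tx": 10,"ty": -2,"tz": 132,"yaw": 0,"gripper": 22},
  {"tx": 10,"ty": -2,"tz": 132,"yaw": 0,"gripper": 22},
  {"tx": 10,"ty": -2,"tz": 132,"yaw": 0,"gripper": 22},
  {"tx": 10,"ty": -2,"tz": 132,"yaw": 0,"gripper": 22},
])

```text
time_s: 3.15
tool_pos: [0.6599, 0.0085, 0.1894]
tcp_rot: [-0.612, 0.791, -0.0, 0.001]
force: [-0.2, 0.9, 2.7]
opening: 0.282
grasp_force: 10.2
```

Call:
carry_out([
  {"tx": 0,"ty": 0,"tz": 0,"yaw": 0,"gripper": 22},
  {"tx": 0,"ty": 0,"tz": 0,"yaw": 0,"gripper": 22},
  {"tx": 0,"ty": 0,"tz": 0,"yaw": 0,"gripper": 22},
])

```text
time_s: 3.45
tool_pos: [0.6599, 0.0086, 0.1894]
tcp_rot: [-0.612, 0.791, -0.0, 0.0]
force: [-0.9, 0.6, 5.8]
opening: 0.261
grasp_force: 30.0
```

Call:
carry_out([
  {"tx": 0,"ty": 0,"tz": -20,"yaw": 0,"gripper": 22},
  {"tx": 0,"ty": 0,"tz": -50,"yaw": 0,"gripper": 22},
  {"tx": 0,"ty": 0,"tz": -90,"yaw": 0,"gripper": 22},
  {"tx": 0,"ty": 0,"tz": -90,"yaw": 0,"gripper": 22},
  {"tx": 0,"ty": 0,"tz": -90,"yaw": 0,"gripper": 22},
])

```text
time_s: 3.95
tool_pos: [0.6598, 0.0086, 0.2798]
tcp_rot: [-0.612, 0.791, -0.0, 0.001]
force: [-0.4, 0.8, -0.2]
opening: 0.263
grasp_force: 30.0
```

Run:
```python
from wl import *
w,p=look(.1,120,100)
s=sense();T=s["tool_pos"];print(T,s["opening"],s["grasp_force"],pix(p,T-[0,0,.178]))
u=pix(p,T-[0,0,.178]).astype(int);print(u)
cv2.imwrite("pics/w3.png",w[:,:,::-1])
cv2.imwrite("pics/w3c.png",cv2.resize(w[u[1]-70:u[1]+60,u[0]-80:u[0]+80,::-1],None,fx=4,fy=4,interpolation=cv2.INTER_CUBIC))
```

```text
[382.34 210.97] [  50   47 1831] [0.5885 0.0059 0.1   ]
[260.91 248.35] [  41   40 1321] [0.6616 0.0117 0.1   ]
[0.65932764 0.00845997 0.27845269] 0.26221516204941714 30.000097900629044 [263.29144439 243.06724268]
[263 243]
```

View pics/w3c.png

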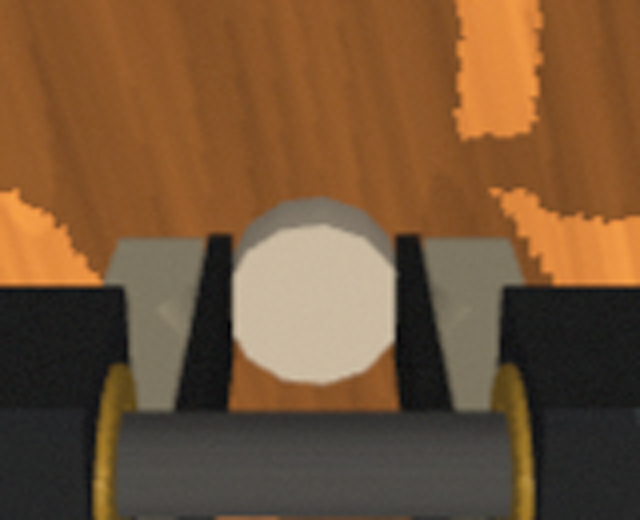

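The blank is held centred and level, with its top face at crop (313,304) between the pads. Going over the carrier.

Call:
carry_out([
  {"tx": 184,"ty": 56,"tz": -20,"yaw": 0,"gripper": 22},
  {"tx": 184,"ty": 56,"tz": -20,"yaw": 0,"gripper": 22},
  {"tx": 184,"ty": 56,"tz": -20,"yaw": 0,"gripper": 22},
  {"tx": 184,"ty": 56,"tz": -20,"yaw": 0,"gripper": 22},
  {"tx": 184,"ty": 56,"tz": -20,"yaw": 0,"gripper": 22},
  {"tx": 184,"ty": 56,"tz": -20,"yaw": 0,"gripper": 22},
  {"tx": 184,"ty": 56,"tz": -20,"yaw": 0,"gripper": 22},
])

```text
time_s: 4.7
tool_pos: [0.5596, -0.1553, 0.2977]
tcp_rot: [-0.612, 0.791, 0.0, -0.0]
force: [0.7, -0.5, -0.3]
opening: 0.264
grasp_force: 30.0
```

Run:
```python
from wl import *
p=camera_params("wrist");w=grab_frame("wrist");s=sense();T=s["tool_pos"];print(T)
np.savez("w4.npz",w=w,pose=p["pose"],mtx=p["mtx"],T=T)
X=world(p,(261.3,249),T[2]-.175); print("held offset tool mm",R.from_quat(s["tcp_rot"]).inv().apply(X-T)*1000)
im=w[60:310,100:420,::-1].copy(); cv2.imwrite("pics/w4c.png",cv2.resize(im,None,fx=2.4,fy=2.4,interpolation=cv2.INTER_CUBIC))
```

```text
[ 0.55976748 -0.15494422  0.29777353]
held offset tool mm [ -0.70929115  -0.27104119 174.99964518]
```

View pics/w4c.png

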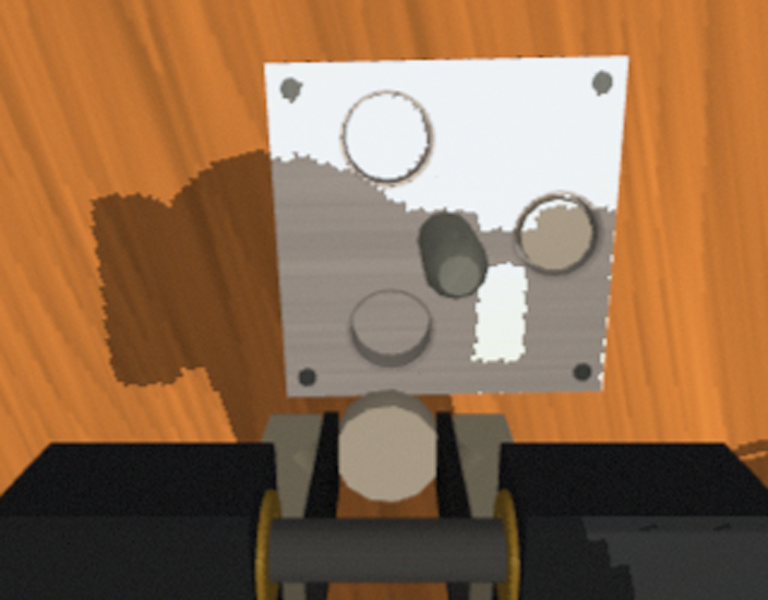

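The near pocket (391,327) is empty and shaded. The upper-left one (387,137) shows its floor. The right one (556,234) holds a cream-coloured disc, so it is filled. Shaft top is near (461,274), and the plate corners are clear. Computing positions.

Run:
```python
from wl import *
d=np.load("w4.npz");p={"mtx":d["mtx"],"pose":d["pose"]}
f=lambda c,z=.025: world(p,np.array(c)/2.4+[100-.3,60-.3],z)
C=[f(c) for c in [(265,64),(629,57),(603,390),(288,397)]]
print("sides",[round(np.linalg.norm(C[i]-C[i-1])*1000,1) for i in range(4)],"centre",np.mean(C,0).round(4))
H=[f(c) for c in [(291,89),(602,82),(583,372),(307,377)]];print("holes",np.mean(H,0).round(4))
P=[f(c) for c in [(391,328),(387.5,136.5),(556,234)]]
for q in P: print(q.round(4),[round(np.linalg.norm(q-r)*1000,1) for r in P])
c=np.mean(P,0);print("mean pockets",c.round(4),"shaft top",f((461,274),.077).round(4),"angles",[np.degrees(np.arctan2(*(q-c)[1::-1])).round(1) for q in P])
```

```text
sides [np.float64(120.1), np.float64(120.3), np.float64(119.5), np.float64(120.3)] centre [ 0.5317 -0.1806  0.025 ]
holes [ 0.5318 -0.1806  0.025 ]
[ 0.5589 -0.1531  0.025 ] [np.float64(0.0), np.float64(69.0), np.float64(68.4)]
[ 0.543  -0.2202  0.025 ] [np.float64(69.0), np.float64(0.0), np.float64(68.7)]
[ 0.4934 -0.1726  0.025 ] [np.float64(68.4), np.float64(68.7), np.float64(0.0)]
mean pockets [ 0.5318 -0.1819  0.025 ] shaft top [ 0.5313 -0.181   0.077 ] angles [np.float64(46.7), np.float64(-73.7), np.float64(166.3)]
```

Call:
carry_out([
  {"tx": -2,"ty": 1,"tz": 40,"yaw": 0,"gripper": 22},
  {"tx": -2,"ty": 1,"tz": 70,"yaw": 0,"gripper": 22},
  {"tx": -2,"ty": 1,"tz": 80,"yaw": 0,"gripper": 22},
  {"tx": -2,"ty": 1,"tz": 84,"yaw": 0,"gripper": 22},
  {"tx": -2,"ty": 1,"tz": 88,"yaw": 0,"gripper": 22},
  {"tx": -2,"ty": 1,"tz": 90,"yaw": 0,"gripper": 22},
  {"tx": -2,"ty": 1,"tz": 92,"yaw": 0,"gripper": 22},
  {"tx": -2,"ty": 1,"tz": 92,"yaw": 0,"gripper": 22},
])

```text
time_s: 5.55
tool_pos: [0.559, -0.1534, 0.2071]
tcp_rot: [-0.612, 0.791, -0.0, 0.0]
force: [-0.4, -0.6, -0.2]
opening: 0.261
grasp_force: 30.0
```

Run:
```python
from wl import *
p=camera_params("wrist");w=grab_frame("wrist");s=sense();T=s["tool_pos"];print(T,s["force"],s["grasp_force"],s["opening"])
for h in [.175]: print(pix(p,T-[0,0,h]))
for c,s in blobs(w,110,300): print(c,s)
cv2.imwrite("pics/w5.png",w[:,:,::-1])
```

```text
[ 0.5590285  -0.15346745  0.20713124] [ 0.16116094 -0.84572644 -0.262278  ] 29.999867901206017 0.2637116429083387
[262.33184029 247.12973349]
[298.2  148.36] [  239   173 31708]
[260.96 253.44] [  41   46 1639]
```

Call:
carry_out([
  {"tx": 0,"ty": 0,"tz": 2,"yaw": 0,"gripper": 22},
  {"tx": 0,"ty": 0,"tz": 3.5,"yaw": 0,"gripper": 22},
  {"tx": 0,"ty": 0,"tz": 3.5,"yaw": 0,"gripper": 22},
  {"tx": 0,"ty": 0,"tz": 3.5,"yaw": 0,"gripper": 25},
  {"tx": 0,"ty": 0,"tz": 3.5,"yaw": 0,"gripper": 28},
  {"tx": 0,"ty": 0,"tz": 3.5,"yaw": 0,"gripper": 32},
  {"tx": 0,"ty": 0,"tz": 3.5,"yaw": 0,"gripper": 36},
  {"tx": 0,"ty": 0,"tz": 3.5,"yaw": 0,"gripper": 36},
])

```text
time_s: 6.4
tool_pos: [0.5595, -0.1534, 0.2034]
tcp_rot: [-0.612, 0.791, -0.001, 0.001]
force: [3.0, -1.8, 3.9]
opening: 0.407
grasp_force: 1.9
```

Call:
carry_out([
  {"tx": 0,"ty": 0,"tz": -30,"yaw": 0,"gripper": 40},
  {"tx": 0,"ty": 0,"tz": -70,"yaw": 0,"gripper": 50},
  {"tx": 0,"ty": 0,"tz": -115,"yaw": 0,"gripper": 50},
  {"tx": 0,"ty": 0,"tz": -115,"yaw": 0,"gripper": 50},
  {"tx": 0,"ty": 0,"tz": -115,"yaw": 0,"gripper": 50},
  {"tx": 0,"ty": 0,"tz": -115,"yaw": 0,"gripper": 50},
])

```text
time_s: 7.0
tool_pos: [0.558, -0.1533, 0.3167]
tcp_rot: [-0.612, 0.791, 0.001, -0.001]
force: [0.5, -0.2, -1.5]
opening: 0.571
grasp_force: 0.0
```

Run:
```python
from wl import *
p=camera_params("wrist");w=grab_frame("wrist");s=sense();T=s["tool_pos"];print(T,s["force"],s["opening"])
u=pix(p,[.5593,-.152,.025]).astype(int);print(u)
im=w[60:310,100:420,::-1]
cv2.imwrite("pics/w6.png",cv2.resize(im,None,fx=2.4,fy=2.4,interpolation=cv2.INTER_CUBIC))
print(delta([.4425,.035,.32]))
```

```text
[ 0.55814216 -0.15336719  0.31645357] [ 0.59088746  0.43008038 -0.28588456] 0.5754047490950646
[259 189]
[-153.36296148  159.17872334   -3.13388799]
```

View pics/w6.png

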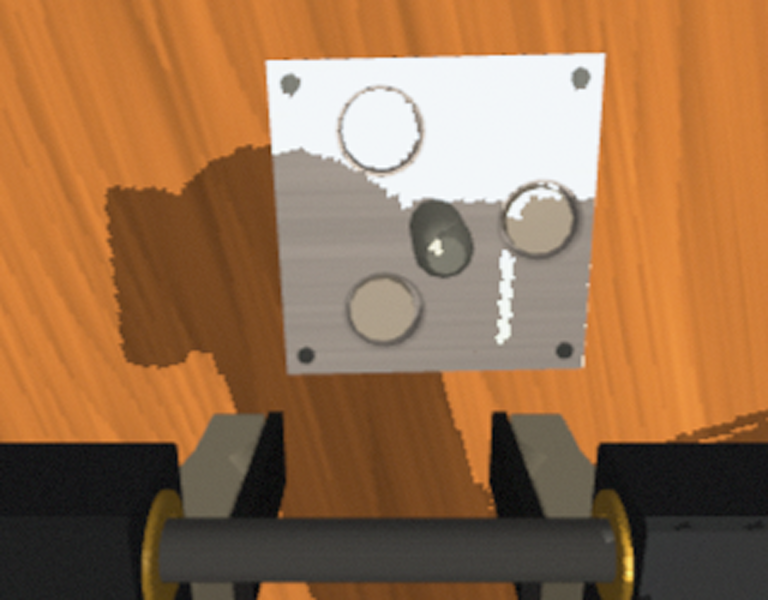

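The near pocket at (384,309) now shows the cream disc, lying flat like the fixed one at (539,219). The pocket at (380,129) is still empty. On to the second blank.

Call:
carry_out([
  {"tx": -153,"ty": 159,"tz": -3,"yaw": 0,"gripper": 50},
  {"tx": -153,"ty": 159,"tz": -3,"yaw": 0,"gripper": 50},
  {"tx": -153,"ty": 159,"tz": -3,"yaw": 0,"gripper": 50},
  {"tx": -153,"ty": 159,"tz": -3,"yaw": 0,"gripper": 50},
  {"tx": -153,"ty": 159,"tz": -3,"yaw": 0,"gripper": 50},
  {"tx": -153,"ty": 159,"tz": -3,"yaw": 0,"gripper": 50},
  {"tx": -153,"ty": 159,"tz": -3,"yaw": 0,"gripper": 50},
  {"tx": -153,"ty": 159,"tz": -3,"yaw": 0,"gripper": 50},
])

```text
time_s: 7.85
tool_pos: [0.4434, 0.0342, 0.3204]
tcp_rot: [-0.612, 0.791, 0.0, -0.001]
force: [0.3, -0.3, -0.2]
opening: 0.569
grasp_force: 0.0
```

Run:
```python
from wl import *
w,p=look(.014,120,200)
print(sense()["tool_pos"],pix(p,[.4425,.035,.014]))
for c,s in blobs(w,120,200):
    X=world(p,c,.014)
    if np.hypot(X[0]-.4425,X[1]-.035)<.01: print(delta([X[0],X[1],.189]))
```

```text
[90.42 20.78] [ 156   44 6200] [ 0.5475 -0.1413  0.014 ]
[261.83 185.13] [ 25  25 493] [0.4433 0.0356 0.014 ]
[155.11 223.75] [  43   39 1295] [0.561  0.0483 0.014 ]
[0.44355358 0.03398911 0.32048464] [262.43307102 184.41313077]
[ -1.5827694    0.54621474 131.48379201]
```

Call:
carry_out([
  {"tx": -1.5,"ty": 0.5,"tz": 40,"yaw": 0,"gripper": 50},
  {"tx": -1.5,"ty": 0.5,"tz": 80,"yaw": 0,"gripper": 50},
  {"tx": -1.5,"ty": 0.5,"tz": 110,"yaw": 0,"gripper": 50},
  {"tx": -1.5,"ty": 0.5,"tz": 125,"yaw": 0,"gripper": 50},
  {"tx": -1.5,"ty": 0.5,"tz": 132,"yaw": 0,"gripper": 50},
  {"tx": -1.5,"ty": 0.5,"tz": 132,"yaw": 0,"gripper": 50},
  {"tx": -1.5,"ty": 0.5,"tz": 132,"yaw": 0,"gripper": 22},
  {"tx": -1.5,"ty": 0.5,"tz": 132,"yaw": 0,"gripper": 22},
  {"tx": -1.5,"ty": 0.5,"tz": 132,"yaw": 0,"gripper": 22},
  {"tx": -1.5,"ty": 0.5,"tz": 132,"yaw": 0,"gripper": 22},
])

```text
time_s: 8.9
tool_pos: [0.4433, 0.0362, 0.1897]
tcp_rot: [-0.612, 0.791, -0.0, 0.001]
force: [0.6, 0.9, 1.1]
opening: 0.278
grasp_force: 9.1
```

Call:
carry_out([
  {"tx": 0,"ty": 0,"tz": 0,"yaw": 0,"gripper": 22},
  {"tx": 0,"ty": 0,"tz": 0,"yaw": 0,"gripper": 22},
  {"tx": 0,"ty": 0,"tz": 0,"yaw": 0,"gripper": 22},
  {"tx": 0,"ty": 0,"tz": -20,"yaw": 0,"gripper": 22},
  {"tx": 0,"ty": 0,"tz": -60,"yaw": 0,"gripper": 22},
  {"tx": 0,"ty": 0,"tz": -110,"yaw": 0,"gripper": 22},
  {"tx": 0,"ty": 0,"tz": -110,"yaw": 0,"gripper": 22},
  {"tx": 0,"ty": 0,"tz": -110,"yaw": 0,"gripper": 22},
])

```text
time_s: 9.7
tool_pos: [0.4432, 0.0362, 0.3004]
tcp_rot: [-0.612, 0.791, -0.0, 0.002]
force: [-0.3, -0.2, 0.1]
opening: 0.26
grasp_force: 30.0
```

Run:
```python
from wl import *
p=camera_params("wrist");w=grab_frame("wrist");s=sense();T=s["tool_pos"];print(T,s["opening"],s["grasp_force"])
for c,b in blobs(w,110,300): print(c,b)
print(pix(p,T-[0,0,.175]),delta([.5430,-.2196,.30]))
```

```text
[0.44275965 0.03600866 0.29915491] 0.26238425589559156 29.99994233250618
[78.41 16.78] [ 160   36 5296]
[148.36 227.47] [  46   37 1376]
[261.06 245.31] [  41   40 1362]
[457.21 294.71] [ 56  11 476]
[263.35694509 245.04615217] [ 222.33253484 -161.09590538   -0.99205446]
```

Call:
carry_out([
  {"tx": 222.5,"ty": -160.5,"tz": 0,"yaw": 0,"gripper": 22},
  {"tx": 222.5,"ty": -160.5,"tz": 0,"yaw": 0,"gripper": 22},
  {"tx": 222.5,"ty": -160.5,"tz": 0,"yaw": 0,"gripper": 22},
  {"tx": 222.5,"ty": -160.5,"tz": 0,"yaw": 0,"gripper": 22},
  {"tx": 222.5,"ty": -160.5,"tz": 0,"yaw": 0,"gripper": 22},
  {"tx": 222.5,"ty": -160.5,"tz": 0,"yaw": 0,"gripper": 22},
  {"tx": 222.5,"ty": -160.5,"tz": 0,"yaw": 0,"gripper": 22},
  {"tx": 222.5,"ty": -160.5,"tz": 0,"yaw": 0,"gripper": 22},
])

```text
time_s: 10.55
tool_pos: [0.5422, -0.22, 0.2968]
tcp_rot: [-0.611, 0.791, 0.001, -0.001]
force: [-1.2, 0.6, -0.6]
opening: 0.263
grasp_force: 30.0
```

Run:
```python
from wl import *
s=sense();print(s["tool_pos"],s["opening"],delta([.5425,-.2198,.2072]),s["force"])
grab_frame("wrist");s=sense();print(s["tool_pos"],delta([.5425,-.2198,.2072]))
```

```text
[ 0.54224538 -0.22001257  0.29679568] 0.2626011447516198 [-0.30476035 -0.54900941 89.59409699] [-1.18445831  0.6375231  -0.58327069]
[ 0.54223351 -0.21938204  0.29736643] [ 0.30996804 -0.64563689 90.16494653]
```

Call:
carry_out([
  {"tx": 0,"ty": -0.5,"tz": 40,"yaw": 0,"gripper": 22},
  {"tx": 0,"ty": -0.5,"tz": 65,"yaw": 0,"gripper": 22},
  {"tx": 0,"ty": -0.5,"tz": 76,"yaw": 0,"gripper": 22},
  {"tx": 0,"ty": -0.5,"tz": 80,"yaw": 0,"gripper": 22},
  {"tx": 0,"ty": -0.5,"tz": 84,"yaw": 0,"gripper": 22},
  {"tx": 0,"ty": -0.5,"tz": 88,"yaw": 0,"gripper": 22},
  {"tx": 0,"ty": -0.5,"tz": 90,"yaw": 0,"gripper": 22},
  {"tx": 0,"ty": -0.5,"tz": 90,"yaw": 0,"gripper": 22},
])

```text
time_s: 11.4
tool_pos: [0.5434, -0.2196, 0.2094]
tcp_rot: [-0.612, 0.791, -0.0, 0.0]
force: [-0.3, -0.7, -0.3]
opening: 0.263
grasp_force: 30.0
```

Call:
carry_out([
  {"tx": 0,"ty": 0,"tz": 3,"yaw": 0,"gripper": 22},
  {"tx": 0,"ty": 0,"tz": 5,"yaw": 0,"gripper": 22},
  {"tx": 0,"ty": 0,"tz": 5.5,"yaw": 0,"gripper": 22},
  {"tx": 0,"ty": 0,"tz": 5.5,"yaw": 0,"gripper": 22},
  {"tx": 0,"ty": 0,"tz": 5.5,"yaw": 0,"gripper": 25},
  {"tx": 0,"ty": 0,"tz": 5.5,"yaw": 0,"gripper": 28},
  {"tx": 0,"ty": 0,"tz": 5.5,"yaw": 0,"gripper": 32},
  {"tx": 0,"ty": 0,"tz": 5.5,"yaw": 0,"gripper": 36},
  {"tx": 0,"ty": 0,"tz": 5.5,"yaw": 0,"gripper": 36},
])

```text
time_s: 12.3
tool_pos: [0.5433, -0.2196, 0.2036]
tcp_rot: [-0.612, 0.791, -0.0, -0.0]
force: [0.0, 0.4, -1.0]
opening: 0.404
grasp_force: 0.0
```

Call:
carry_out([
  {"tx": 0,"ty": 0,"tz": -30,"yaw": 0,"gripper": 40},
  {"tx": 0,"ty": 0,"tz": -70,"yaw": 0,"gripper": 50},
  {"tx": 0,"ty": 0,"tz": -115,"yaw": 0,"gripper": 50},
  {"tx": -60,"ty": 0,"tz": -115,"yaw": 0,"gripper": 50},
  {"tx": -60,"ty": 0,"tz": -115,"yaw": 0,"gripper": 50},
  {"tx": -60,"ty": 0,"tz": -115,"yaw": 0,"gripper": 50},
  {"tx": -60,"ty": 0,"tz": -115,"yaw": 0,"gripper": 50},
])

```text
time_s: 13.0
tool_pos: [0.5582, -0.1615, 0.3182]
tcp_rot: [-0.613, 0.79, 0.0, -0.0]
force: [0.2, 1.3, -0.9]
opening: 0.575
grasp_force: 0.0
```

Run:
```python
from wl import *
p=camera_params("wrist");w=grab_frame("wrist");s=sense();T=s["tool_pos"];print(T,s["opening"])
im=w[40:290,100:420,::-1]
im=cv2.convertScaleAbs(np.clip(im.astype(int)-100,0,255).astype(np.uint8),alpha=1.5)
a=cv2.resize(im,None,fx=2.4,fy=2.4,interpolation=cv2.INTER_CUBIC)
cv2.imwrite("pics/w7.png",a)
d=np.load("w1.npz")
q={"mtx":d["mtx"],"pose":d["pose"]}
print("neck top",world(q,(262,216),.09),"TCP/yaw", delta([.49,.25,.35]))
x=R.from_quat(s["tcp_rot"]).apply([1,0,0]);print(np.degrees(np.arctan2(x[1],x[0])))
```

```text
[ 0.55806496 -0.1618419   0.31808901] 0.5690095280443178
neck top [0.50551892 0.24710887 0.09      ] TCP/yaw [-381.69693656  168.98608723  -31.87558506]
-104.49105651577467
```

View pics/w7.png

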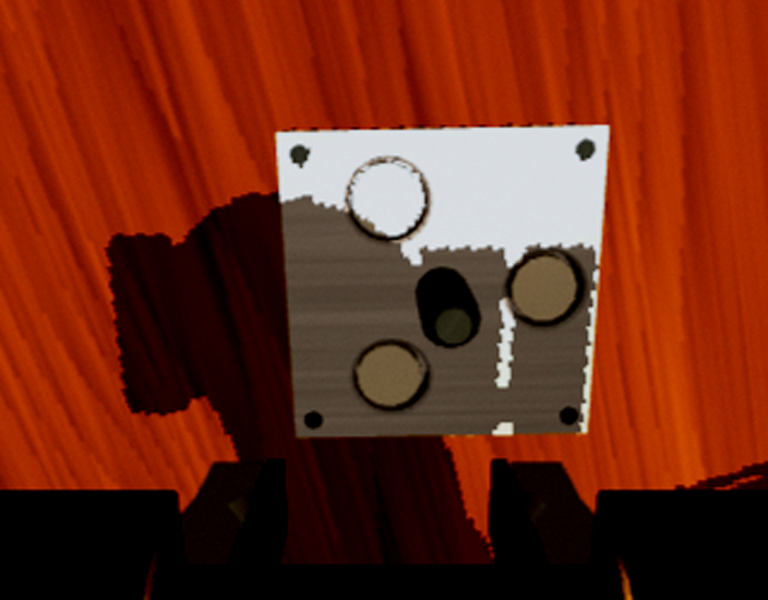

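All three pockets now show flat discs at (390,375), (388,198) and (545,287). Both blanks are seated. Next I'll locate the rack and hold-down.

```bash
cat > rack.py <<'E'
from h import *
from scipy.optimize import minimize
N=np.array([-.5736,0,.8192]);U=np.array([.8192,0,.5736])
def fr(m,a):  # rack-frame -> world
    return lambda v: np.array([m[0],m[1],.048])+R.from_euler('z',a).apply(v)
def hd(t,y0,h,r,n=60):   # circle at height h on hold-down axis
    f=fr(t[:2],t[2]); a=np.linspace(0,2*np.pi,n,endpoint=False)
    return np.array([f(y0*np.array([0,1,0])+h*N+r*(np.cos(k)*U+np.sin(k)*np.array([0,1.,0]))) for k in a])
E
python3 - <<'E'
from rack import *
from scipy.optimize import least_squares
p=camera_params("top")
# corners: image pts (800 scale) for rack-frame (U=±.055, y=±.12); high edge left in image
obs=np.array([(203,280),(253,262),(315,370),(268,394)])*.64
c=[world(p,o,z) for o,z in zip(obs,[.0795,.0165,.0165,.0795])]
print(np.round(c,4), np.linalg.norm(c[0]-c[3]),np.linalg.norm(c[1]-c[2]))
best=None
def res(t):
    f=fr(t[:2],t[2]); s=1
    V=[s*.12*np.array([0,1,0])+.055*U, s*.12*np.array([0,1,0])-.055*U,-s*.12*np.array([0,1,0])-.055*U,-s*.12*np.array([0,1,0])+.055*U]
    return np.concatenate([pix(p,f(v))-o for v,o in zip(V,obs)])
for a0 in [2,-1,0.5,-2.5]:
    r=least_squares(res,[.55,.3,a0])
    if best is None or r.cost<best.cost: best=r
t=best.x;print(t,np.degrees(t[2]),best.fun.round(1))
f=fr(t[:2],t[2]);
for y in (-.058,.058): print("foot",f([0,y,0]).round(4),"neck top",f(np.array([0,y,0])+.044*N).round(4),"px800",(pix(p,f(np.array([0,y,0])+.044*N))/.64).round(0))
d=np.load("w1.npz");q={"mtx":d["mtx"],"pose":d["pose"]}
print("in w1 neck top",pix(q,f(np.array([0,-.058,0])+.044*N)),"saw 262,216")
E
```

```text
[[0.6251 0.3939 0.0795]
 [0.6691 0.3157 0.0165]
 [0.4636 0.1991 0.0165]
 [0.4201 0.2765 0.0795]] 0.23618829157655083 0.2362843487577571
[ 0.54295267  0.29975817 -1.05273984] -60.3175499110373 [ 26.7 -15.9 -28.4  15.1 -27.9  16.8  27.4 -15.3]
foot [0.4926 0.271  0.048 ] neck top [0.4801 0.293  0.084 ] px800 [258. 360.]
foot [0.5933 0.3285 0.048 ] neck top [0.5808 0.3504 0.084 ] px800 [227. 304.]
in w1 neck top [301.30169808 251.50121511] saw 262,216
```

Run:
```python
from rack import *
from scipy.optimize import least_squares
p=camera_params("top"); Y=np.array([0,.12,0])
obs=np.array([(203,280),(253,262),(315,370),(268,394)])*.64
def res(t):
    f=fr(t[:2],t[2]); return np.concatenate([pix(p,f(v))-o for v,o in zip([-Y+.055*U,-Y-.055*U,Y-.055*U,Y+.055*U],obs)])
r=least_squares(res,[.55,.3,2.09]);t=r.x;print(t,np.degrees(t[2]),r.fun.round(1))
f=fr(t[:2],t[2]);n=f([0,.058,0]+.044*N)
print("foot",f([0,.058,0]).round(4),"neck top",n.round(4),"px800",(pix(p,n)/.64).round(0))
d=np.load("w1.npz");q={"mtx":d["mtx"],"pose":d["pose"]}
print("in w1 neck top",pix(q,n),"saw 262,216")
np.save("t.npy",t)
G=f([0,.058,0]+.032*N);print("grasp pt",G.round(4)); print(delta([G[0],G[1],.33]))
```

```text
[0.54456065 0.29630201 2.08845469] 119.65963950916026 [-0.3 -0.5 -0.3 -0.7  0.5  0.3  0.2  0.8]
foot [0.4942 0.2676 0.048 ] neck top [0.5066 0.2457 0.084 ] px800 [285. 345.]
in w1 neck top [260.33032419 212.25685626] saw 262,216
grasp pt [0.5032 0.2517 0.0742]
[-386.61570175  156.55774216  -11.88963402]
```

Call:
carry_out([
  {"tx": -386,"ty": 156,"tz": -12,"yaw": -44.5,"gripper": 62},
  {"tx": -386,"ty": 156,"tz": -12,"yaw": -44.5,"gripper": 62},
  {"tx": -386,"ty": 156,"tz": -12,"yaw": -44.5,"gripper": 62},
  {"tx": -386,"ty": 156,"tz": -12,"yaw": -44.5,"gripper": 62},
  {"tx": -386,"ty": 156,"tz": -12,"yaw": -44.5,"gripper": 62},
  {"tx": -386,"ty": 156,"tz": -12,"yaw": -44.5,"gripper": 62},
  {"tx": -386,"ty": 156,"tz": -12,"yaw": -44.5,"gripper": 62},
  {"tx": -386,"ty": 156,"tz": -12,"yaw": -44.5,"gripper": 62},
  {"tx": -386,"ty": 156,"tz": -12,"yaw": -44.5,"gripper": 62},
  {"tx": -386,"ty": 156,"tz": -12,"yaw": -44.5,"gripper": 62},
])

```text
time_s: 14.05
tool_pos: [0.5039, 0.2529, 0.33]
tcp_rot: [0.867, -0.499, -0.0, 0.0]
force: [0.2, -0.2, 0.3]
opening: 0.707
grasp_force: 0.0
```

Call:
carry_out([
  {"tx": 0,"ty": 0,"tz": 0,"yaw": 0,"gripper": 62},
  {"tx": 0,"ty": 0,"tz": 0,"yaw": 0,"gripper": 62},
])

```text
time_s: 14.25
tool_pos: [0.5042, 0.2498, 0.3302]
tcp_rot: [0.866, -0.501, -0.0, 0.0]
force: [0.2, -0.4, -0.8]
opening: 0.707
grasp_force: 0.0
```

Run:
```python
from rack import *
p=camera_params("wrist");w=grab_frame("wrist");s=sense();T=s["tool_pos"]
np.savez("w8.npz",w=w,pose=p["pose"],mtx=p["mtx"]);x=R.from_quat(s["tcp_rot"]).apply([1,0,0]);print(T,np.degrees(np.arctan2(x[1],x[0])))
t=np.load("t.npy");g=cv2.cvtColor(w,cv2.COLOR_RGB2GRAY)
g=cv2.GaussianBlur(g,(0,0),1)
# model fit: gradient magnitude along projected flange-top rim, neck-top rim and bore rim
m=np.hypot(cv2.Sobel(g.astype(float),-1,1,0),cv2.Sobel(g.astype(float),-1,0,1)).astype(np.float32);m=np.minimum(m,60)
def sc(t):
    v=0
    for h,r in [(.008,.045),(.044,.018),(.044,.0115)]:
        q=np.array([pix(p,X) for X in hd(t,.058,h,r,48)],np.float32); q=q[(q[:,1]<262)]
        v+=cv2.remap(m,q[:,0].copy(),q[:,1].copy(),cv2.INTER_LINEAR).mean()
    return v
gr=[(sc(t+[dx/1e3,dy/1e3,0]),dx,dy) for dx in np.arange(-6,6.1,1) for dy in np.arange(-6,6.1,1)]
gr.sort(reverse=True);print(gr[:4],sc(t))
b=minimize(lambda d:-sc(t+[d[0]/1e3,d[1]/1e3,0]),gr[0][1:],method="Nelder-Mead",options=dict(initial_simplex=np.array(gr[0][1:])+[[0,0],[.7,0],[0,.7]]));print(b.x,b.fun)
t2=t+[b.x[0]/1e3,b.x[1]/1e3,0];np.save("t2.npy",t2)
f=fr(t2[:2],t2[2]);G=f([0,.058,0]+.032*N);print("grasp",G.round(4),delta([G[0],G[1],G[2]+.159]))
v=w[:,:,::-1].copy()
for h,r in [(.008,.045),(.044,.018),(.044,.0115)]:
    for X in hd(t2,.058,h,r,90): cv2.circle(v,tuple(np.round(pix(p,X)).astype(int)),0,(0,255,0),-1)
cv2.imwrite("pics/w8.png",cv2.resize(v[60:310,100:420],None,fx=2.4,fy=2.4,interpolation=cv2.INTER_NEAREST))
```

```text
[0.5042199  0.24979636 0.33038494] -60.09153773998748
[(np.float32(142.7138), np.float64(4.0), np.float64(2.0)), (np.float32(140.60713), np.float64(4.0), np.float64(3.0)), (np.float32(133.13165), np.float64(5.0), np.float64(2.0)), (np.float32(132.25368), np.float64(5.0), np.float64(3.0))] 67.01386
[4.13644371 2.28763943] -143.87332153320312
grasp [0.5074 0.2539 0.0742] [-2.03464732 -4.86136862 97.16726701]
```

Run:
```python
from rack import *
t=np.load("t.npy");d=np.load("w8.npz")
def fit(p,w,name,vm,mx):
    g=cv2.GaussianBlur(cv2.cvtColor(w,cv2.COLOR_RGB2GRAY),(0,0),.8).astype(float)
    m=np.minimum(np.hypot(cv2.Sobel(g,-1,1,0),cv2.Sobel(g,-1,0,1)),mx).astype(np.float32)
    for rings,y0,l in [([(.008,.045)],.058,"flange"),([(.044,.018)],.058,"neck"),([(.025,.024)],-.058,"collar")]:
        def sc(a):
            v=0
            for h,r in rings:
                q=np.array([pix(p,X) for X in hd(t+[a[0]/1e3,a[1]/1e3,0],y0,h,r,48)],np.float32)
                q=q[(q[:,1]<vm)]
                v+=cv2.remap(m,q[:,0].copy(),q[:,1].copy(),cv2.INTER_LINEAR).mean() if len(q)>15 else 0
            return v
        gr=max((sc((a,b)),a,b) for a in np.arange(-8,8.1,1) for b in np.arange(-8,8.1,1))
        b=minimize(lambda a:-sc(a),gr[1:],method="Nelder-Mead",options=dict(initial_simplex=np.array(gr[1:])+[[0,0],[.7,0],[0,.7]]));print(name,l,b.x.round(1),round(-b.fun,1),"at 0:",round(float(sc((0,0))),1))
fit({"mtx":d["mtx"],"pose":d["pose"]},d["w"],"wrist",262,60)
fit(camera_params("top"),grab_frame("top"),"top",400,60)
fit(camera_params("scene"),grab_frame("scene"),"scene",400,60)
```

```text
wrist flange [3.9 2.6] 59.0 at 0: 22.7
wrist neck [0.6 8. ] 43.1 at 0: 18.5
wrist collar [3.3 2.1] 59.7 at 0: 30.8
top flange [ 3.9 -2.8] 38.1 at 0: 35.4
top neck [1.4 2.1] 50.2 at 0: 46.6
top collar [-10.7 -10. ] 45.1 at 0: 29.1
scene flange [6.3 3.3] 50.2 at 0: 43.3
scene neck [ 4.9 -0.1] 34.7 at 0: 31.1
scene collar [3.7 3.4] 59.8 at 0: 56.6
```

View pics/w8.png

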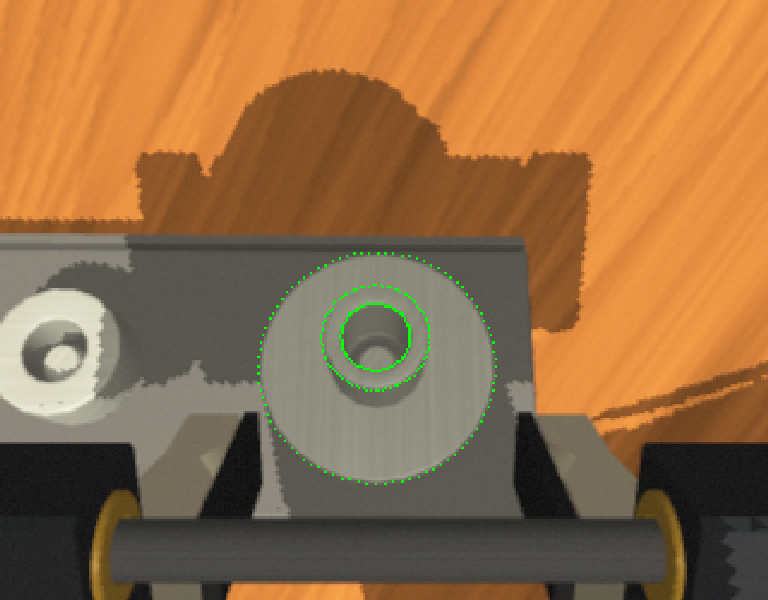

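The overlay rings (green) lie exactly on the flange, neck and bore, with the neck centred at (376,338). The wrist fit is good, so I'll descend and grip.

Call:
carry_out([
  {"tx": -2,"ty": -5,"tz": 30,"yaw": 0,"gripper": 62},
  {"tx": -2,"ty": -5,"tz": 60,"yaw": 0,"gripper": 62},
  {"tx": -2,"ty": -5,"tz": 80,"yaw": 0,"gripper": 62},
  {"tx": -2,"ty": -5,"tz": 90,"yaw": 0,"gripper": 62},
  {"tx": -2,"ty": -5,"tz": 95,"yaw": 0,"gripper": 62},
  {"tx": -2,"ty": -5,"tz": 95.5,"yaw": 0,"gripper": 62},
  {"tx": -2,"ty": -5,"tz": 95.5,"yaw": 0,"gripper": 45},
  {"tx": -2,"ty": -5,"tz": 95.5,"yaw": 0,"gripper": 40},
  {"tx": -2,"ty": -5,"tz": 95.5,"yaw": 0,"gripper": 38},
])

```text
time_s: 15.3
tool_pos: [0.5074, 0.2556, 0.2359]
tcp_rot: [0.866, -0.5, 0.0, -0.001]
force: [0.7, -0.2, -0.5]
opening: 0.497
grasp_force: 0.0
```

Call:
carry_out([
  {"tx": 0,"ty": 0,"tz": 0,"yaw": 0,"gripper": 36},
  {"tx": 0,"ty": 0,"tz": 0,"yaw": 0,"gripper": 34},
  {"tx": 0,"ty": 0,"tz": 0,"yaw": 0,"gripper": 31},
  {"tx": 0,"ty": 0,"tz": 0,"yaw": 0,"gripper": 31},
])

```text
time_s: 15.7
tool_pos: [0.5065, 0.2548, 0.2351]
tcp_rot: [0.866, -0.5, -0.0, 0.001]
force: [-5.1, -1.4, 5.7]
opening: 0.393
grasp_force: 30.0
```

Call:
carry_out([
  {"tx": 2.9,"ty": 0,"tz": -4.1,"yaw": 0,"gripper": 31},
  {"tx": 5.7,"ty": 0,"tz": -8.2,"yaw": 0,"gripper": 31},
  {"tx": 8.6,"ty": 0,"tz": -12.3,"yaw": 0,"gripper": 31},
  {"tx": 11.5,"ty": 0,"tz": -16.4,"yaw": 0,"gripper": 31},
  {"tx": 14.3,"ty": 0,"tz": -20.5,"yaw": 0,"gripper": 31},
  {"tx": 17.2,"ty": 0,"tz": -24.6,"yaw": 0,"gripper": 31},
  {"tx": 20.1,"ty": 0,"tz": -28.7,"yaw": 0,"gripper": 31},
  {"tx": 20.1,"ty": 0,"tz": -90,"yaw": 0,"gripper": 31},
  {"tx": 20.1,"ty": 0,"tz": -90,"yaw": 0,"gripper": 31},
])

```text
time_s: 16.6
tool_pos: [0.5188, 0.2386, 0.33]
tcp_rot: [0.866, -0.5, 0.002, -0.003]
force: [1.7, 0.9, -3.1]
opening: 0.389
grasp_force: 30.0
```

```bash
cat > pose.py <<'E'
from rack import *
from scipy.optimize import minimize
# hold-down in tool frame: tilt th (axis leaning to +x), a = TCP z of axis point at height .032, ox,oy = its lateral offset
p=camera_params("wrist");w=grab_frame("wrist");s=sense();Rt=R.from_quat(s["tcp_rot"]);T=s["tool_pos"]
g=cv2.GaussianBlur(cv2.cvtColor(w,cv2.COLOR_RGB2GRAY),(0,0),1).astype(float)
m=np.minimum(np.hypot(cv2.Sobel(g,-1,1,0),cv2.Sobel(g,-1,0,1)),60).astype(np.float32)
def ring(v,h,r,n=60):
    th,ox,oz,oy=v;ax=np.array([np.sin(th),0,-np.cos(th)]);e=np.array([np.cos(th),0,np.sin(th)]);k=np.linspace(0,2*np.pi,n,endpoint=False)
    P=np.array([ox,oy,oz])/1e3+ax*(h-.032)+r*(np.cos(k)[:,None]*e+np.sin(k)[:,None]*np.array([0,1,0]))
    return T+Rt.apply(P)
def sc(v):
    t=0
    for h,r in [(.008,.045),(.044,.018),(.044,.0115)]:
        q=np.array([pix(p,X) for X in ring(v,h,r)],np.float32);q=q[q[:,1]<265]
        if len(q)>14: t+=cv2.remap(m,q[:,0].copy(),q[:,1].copy(),cv2.INTER_LINEAR).mean()
    return t
def fit(ths):
    b=max((sc((a,x,159+z,0)),a,x,159+z,0) for a in np.radians(ths) for x in range(-12,13,2) for z in range(-9,10,3))
    r=minimize(lambda v:-sc(v),b[1:],method="Nelder-Mead",options=dict(initial_simplex=np.array(b[1:])+np.vstack([np.zeros(4),np.diag([.03,1,1.5,1])])))
    print("tilt deg %.1f  ox %.1f oz %.1f oy %.1f score %.0f"%(np.degrees(r.x[0]),*r.x[1:],-r.fun));return r.x
E
python3 - <<'E'
from pose import *
print(T,s["force"],s["opening"],s["grasp_force"]);fit(range(0,61,4))
p2=camera_params("top")
E
```

```text
[0.51869362 0.2386988  0.33026779] [ 1.37462434  1.55978446 -1.10674939] 0.39449721231791335 29.97692129050847
tilt deg 34.7  ox -0.5 oz 165.6 oy -0.7 score 145
```

Call:
carry_out([
  {"tx": 325,"ty": 20,"tz": 0,"yaw": 0,"gripper": 31},
  {"tx": 325,"ty": 20,"tz": 0,"yaw": 0,"gripper": 31},
  {"tx": 325,"ty": 20,"tz": 0,"yaw": 0,"gripper": 31},
  {"tx": 325,"ty": 20,"tz": 0,"yaw": 0,"gripper": 31},
  {"tx": 325,"ty": 20,"tz": 0,"yaw": 0,"gripper": 31},
  {"tx": 325,"ty": 20,"tz": 0,"yaw": 0,"gripper": 31},
  {"tx": 325,"ty": 20,"tz": 0,"yaw": 0,"gripper": 31},
  {"tx": 325,"ty": 20,"tz": 0,"yaw": 0,"gripper": 31},
  {"tx": 325,"ty": 20,"tz": 40,"yaw": 0,"gripper": 31},
  {"tx": 325,"ty": 20,"tz": 85,"yaw": 0,"gripper": 31},
])

```text
time_s: 17.65
tool_pos: [0.6629, -0.0536, 0.2403]
tcp_rot: [0.866, -0.5, 0.002, -0.001]
force: [0.3, 0.6, -5.4]
opening: 0.391
grasp_force: 30.0
```

Call:
carry_out([
  {"tx": 0,"ty": 0,"tz": 2,"yaw": 0,"gripper": 31},
  {"tx": 0,"ty": 0,"tz": 7,"yaw": 0,"gripper": 31},
  {"tx": 0,"ty": 0,"tz": 12,"yaw": 0,"gripper": 31},
  {"tx": 0,"ty": 0,"tz": 17,"yaw": 0,"gripper": 31},
  {"tx": 0,"ty": 0,"tz": 20,"yaw": 0,"gripper": 31},
])

```text
time_s: 18.15
tool_pos: [0.6629, -0.0532, 0.2212]
tcp_rot: [0.866, -0.5, 0.001, -0.001]
force: [-0.8, 0.5, -3.1]
opening: 0.393
grasp_force: 30.0
```

Call:
carry_out([
  {"tx": 0,"ty": 0,"tz": 2,"yaw": 0,"gripper": 31},
  {"tx": 0,"ty": 0,"tz": 4,"yaw": 0,"gripper": 31},
  {"tx": 0,"ty": 0,"tz": 5,"yaw": 0,"gripper": 31},
  {"tx": 0,"ty": 0,"tz": 5,"yaw": 0,"gripper": 31},
])

```text
time_s: 18.55
tool_pos: [0.6625, -0.0534, 0.215]
tcp_rot: [0.866, -0.5, -0.0, 0.0]
force: [-0.2, 0.6, -2.8]
opening: 0.392
grasp_force: 30.0
```

Call:
carry_out([
  {"tx": 0,"ty": 0,"tz": 1,"yaw": 0,"gripper": 31},
  {"tx": 0,"ty": 0,"tz": 2,"yaw": 0,"gripper": 31},
  {"tx": 0,"ty": 0,"tz": 3,"yaw": 0,"gripper": 31},
  {"tx": 0,"ty": 0,"tz": 3,"yaw": 0,"gripper": 31},
])

```text
time_s: 18.95
tool_pos: [0.6627, -0.0533, 0.2134]
tcp_rot: [0.866, -0.5, 0.0, -0.0]
force: [-3.6, 1.6, 7.0]
opening: 0.396
grasp_force: 30.0
```

Call:
carry_out([
  {"tx": -4,"ty": 0,"tz": 1.5,"yaw": 0,"gripper": 31},
  {"tx": -7.5,"ty": 0,"tz": 3,"yaw": 0,"gripper": 31},
  {"tx": -11,"ty": 0,"tz": 5,"yaw": 0,"gripper": 31},
  {"tx": -11,"ty": 0,"tz": 5,"yaw": 0,"gripper": 31},
])

```text
time_s: 19.35
tool_pos: [0.6574, -0.0437, 0.2079]
tcp_rot: [0.866, -0.5, 0.001, -0.0]
force: [-0.5, -1.2, 5.1]
opening: 0.388
grasp_force: 30.0
```

Run:
```python
from pose import *
print(T,s["force"],s["opening"],s["grasp_force"]);fit(range(0,45,4))
```

```text
[ 0.65739014 -0.04375029  0.20796101] [-0.92101868 -0.69002537  4.92268639] 0.39224455510962764 30.000770622573327
tilt deg 24.6  ox -0.8 oz 166.3 oy -0.9 score 173
```

Call:
carry_out([
  {"tx": -3.5,"ty": 0,"tz": 2.2,"yaw": 0,"gripper": 31},
  {"tx": -6.7,"ty": 0,"tz": 4.5,"yaw": 0,"gripper": 31},
  {"tx": -9.8,"ty": 0,"tz": 7,"yaw": 0,"gripper": 31},
  {"tx": -12.5,"ty": 0,"tz": 9.7,"yaw": 0,"gripper": 31},
  {"tx": -15,"ty": 0,"tz": 12.3,"yaw": 0,"gripper": 31},
  {"tx": -17.3,"ty": 0,"tz": 14,"yaw": 0,"gripper": 31},
  {"tx": -17.3,"ty": 0,"tz": 14,"yaw": 0,"gripper": 31},
])

```text
time_s: 20.1
tool_pos: [0.6484, -0.0285, 0.1928]
tcp_rot: [0.866, -0.5, 0.0, -0.0]
force: [2.0, -1.1, 1.4]
opening: 0.393
grasp_force: 30.0
```

Run:
```python
from pose import *
print(T,s["force"],s["opening"],s["grasp_force"]);fit(range(-8,33,4))
```

```text
[ 0.64840708 -0.02851355  0.19280642] [ 2.80396791 -0.21411077  0.36040155] 0.3873779119387195 30.000218383502215
tilt deg -3.7  ox 0.2 oz 167.4 oy -0.9 score 173
```

Call:
carry_out([
  {"tx": 0,"ty": 0,"tz": 0.7,"yaw": 0,"gripper": 31},
  {"tx": 0,"ty": 0,"tz": 1.5,"yaw": 0,"gripper": 31},
  {"tx": 0,"ty": 0,"tz": 1.5,"yaw": 0,"gripper": 31},
  {"tx": 0,"ty": 0,"tz": 1.5,"yaw": 0,"gripper": 36},
  {"tx": 0,"ty": 0,"tz": 1.5,"yaw": 0,"gripper": 44},
  {"tx": 0,"ty": 0,"tz": 1.5,"yaw": 0,"gripper": 54},
  {"tx": 0,"ty": 0,"tz": 1.5,"yaw": 0,"gripper": 54},
  {"tx": 0,"ty": 0,"tz": 1.5,"yaw": 0,"gripper": 54},
])

```text
time_s: 20.95
tool_pos: [0.6482, -0.0289, 0.1912]
tcp_rot: [0.866, -0.5, -0.0, 0.0]
force: [0.4, 0.9, -0.1]
opening: 0.609
grasp_force: 0.0
```

Run:
```python
from pose import *
print(T,s["force"],s["opening"],s["grasp_force"]);fit(range(-8,33,4))
from scipy.optimize import minimize
z=(T[2]-.032)*1000
b=max((sc((0,x,z,y)),x,y) for x in range(-12,13) for y in range(-6,7));print(b)
```

```text
[ 0.64825702 -0.02891207  0.19128442] [-0.82671141  1.10441313  0.32497434] 0.6156978333919958 0.0
tilt deg -2.6  ox 0.1 oz 164.7 oy -0.9 score 168
(np.float32(160.00679), 2, -1)
```

Call:
carry_out([
  {"tx": 1,"ty": -0.5,"tz": 1,"yaw": 0,"gripper": 50},
  {"tx": 1,"ty": -0.5,"tz": 1,"yaw": 0,"gripper": 44},
  {"tx": 1,"ty": -0.5,"tz": 1,"yaw": 0,"gripper": 38},
  {"tx": 1,"ty": -0.5,"tz": 1,"yaw": 0,"gripper": 31},
  {"tx": 1,"ty": -0.5,"tz": 1,"yaw": 0,"gripper": 31},
  {"tx": 1,"ty": -0.5,"tz": 1,"yaw": 0,"gripper": 31},
  {"tx": 1,"ty": -0.5,"tz": 1,"yaw": 0,"gripper": 31},
  {"tx": 1,"ty": -0.5,"tz": 1,"yaw": 0,"gripper": 31},
])

```text
time_s: 21.8
tool_pos: [0.6493, -0.0295, 0.1906]
tcp_rot: [0.866, -0.5, -0.0, 0.0]
force: [0.4, -0.1, -0.7]
opening: 0.391
grasp_force: 30.0
```

Call:
carry_out([
  {"tx": 0,"ty": 0,"tz": -10,"yaw": 0,"gripper": 31},
  {"tx": 0,"ty": 0,"tz": -40,"yaw": 0,"gripper": 31},
  {"tx": 0,"ty": 0,"tz": -80,"yaw": 0,"gripper": 31},
  {"tx": 0,"ty": 0,"tz": -130,"yaw": 0,"gripper": 31},
  {"tx": 0,"ty": 0,"tz": -130,"yaw": 0,"gripper": 31},
  {"tx": 0,"ty": 0,"tz": -130,"yaw": 0,"gripper": 31},
])

```text
time_s: 22.4
tool_pos: [0.6492, -0.0294, 0.3224]
tcp_rot: [0.866, -0.5, 0.001, -0.001]
force: [-0.9, 0.4, -4.3]
opening: 0.393
grasp_force: 30.0
```

Run:
```python
from pose import *
print(T,s["force"],s["opening"],s["grasp_force"]);v=fit(range(-8,33,4))
z=158
b=max((sc((0,x/2,z,y/2)),x/2,y/2) for x in range(-16,17) for y in range(-8,9));print(b)
o=np.array([b[1],b[2],0]);print("delta for shaft, TCP z .320:",delta([.5317,-.181,.320])-o)
```

```text
[ 0.64864889 -0.02945632  0.32049467] [-0.76563091  0.22770012 -4.2921809 ] 0.3989550720617609 29.999385140254162
tilt deg -1.7  ox 0.1 oz 160.1 oy -1.7 score 171
(np.float32(165.3193), 0.5, -2.0)
delta for shaft, TCP z .320: [ 72.33192491 179.02571173   0.42875261]
```

Call:
carry_out([
  {"tx": -3,"ty": 179,"tz": -10,"yaw": 0,"gripper": 31},
  {"tx": -3,"ty": 179,"tz": -10,"yaw": 0,"gripper": 31},
  {"tx": -3,"ty": 179,"tz": -10,"yaw": 0,"gripper": 31},
  {"tx": -3,"ty": 179,"tz": -10,"yaw": 0,"gripper": 31},
  {"tx": -3,"ty": 179,"tz": -10,"yaw": 0,"gripper": 31},
  {"tx": -3,"ty": 179,"tz": -10,"yaw": 0,"gripper": 31},
  {"tx": -3,"ty": 179,"tz": -10,"yaw": 0,"gripper": 31},
  {"tx": -3,"ty": 179,"tz": -10,"yaw": 0,"gripper": 31},
])

```text
time_s: 23.25
tool_pos: [0.4935, -0.116, 0.3298]
tcp_rot: [0.866, -0.5, -0.001, 0.0]
force: [0.0, 0.3, -4.2]
opening: 0.389
grasp_force: 30.0
```

```bash
cat > plate.py <<'E'
from pose import *
def circ(c,z,r,n=40):
    k=np.linspace(0,2*np.pi,n,endpoint=False);return np.c_[c[0]+r*np.cos(k),c[1]+r*np.sin(k),np.full(n,z)]
def square(c,a):
    e=np.linspace(-.06,.06,40);q=np.concatenate([np.c_[e,0*e+.06],np.c_[e,0*e-.06],np.c_[0*e+.06,e],np.c_[0*e-.06,e]])
    q=R.from_euler('z',a).apply(np.c_[q,0*q[:,0]]);return q+[c[0],c[1],.025]
def pscore(pp,mm,c,a,parts,vm=262):
    t=0
    for n in parts:
        X={"sq":lambda:square(c,a),"top":lambda:circ(c,.077,.006),"p1":lambda:circ([c[0]+.04*np.cos(a+P1),c[1]+.04*np.sin(a+P1)],.025,.015),"p2":lambda:circ([c[0]+.04*np.cos(a+P1-2*np.pi/3),c[1]+.04*np.sin(a+P1-2*np.pi/3)],.025,.015),"p3":lambda:circ([c[0]+.04*np.cos(a+P1+2*np.pi/3),c[1]+.04*np.sin(a+P1+2*np.pi/3)],.025,.015)}[n]()
        q=np.array([pix(pp,x) for x in X],np.float32);q=q[(q[:,1]<vm)&(q[:,1]>2)&(q[:,0]>2)&(q[:,0]<509)]
        if len(q)>8:t+=cv2.remap(mm,q[:,0].copy(),q[:,1].copy(),cv2.INTER_LINEAR).mean()
    return t
A0=np.radians(-13.5);P1=np.radians(46.5)-A0
def pfit(pp,mm,parts,c0=(.5317,-.181)):
    b=max((pscore(pp,mm,(c0[0]+i/1e3,c0[1]+j/1e3),A0+k/57.3,parts),c0[0]+i/1e3,c0[1]+j/1e3,A0+k/57.3) for i in range(-5,6) for j in range(-5,6) for k in (-4,-2,0,2,4))
    r=minimize(lambda v:-pscore(pp,mm,v[:2],v[2],parts),b[1:],method="Nelder-Mead",options=dict(initial_simplex=np.array(b[1:])+np.vstack([np.zeros(3),np.diag([.0007,.0007,.02])])))
    print(parts,r.x.round(4),np.degrees(r.x[2]).round(1),round(-r.fun,1));return r.x
E
python3 - <<'E'
from plate import *
cv2.imwrite("pics/w9.png",w[:,:,::-1])
print(T,pix(p,[.5317,-.181,.025]),pix(p,[.5317,-.181,.077]))
d=np.load("w4.npz");g4=cv2.GaussianBlur(cv2.cvtColor(d["w"],cv2.COLOR_RGB2GRAY),(0,0),1).astype(float)
m4=np.minimum(np.hypot(cv2.Sobel(g4,-1,1,0),cv2.Sobel(g4,-1,0,1)),60).astype(np.float32);p4={"mtx":d["mtx"],"pose":d["pose"]}
pfit(p4,m4,["sq"])
c=pfit(p,m,["sq"]);c2=pfit(p,m,["sq","p1","p2","p3"])
v=max((sc((0,x/2,158,y/2)),x/2,y/2) for x in range(-16,17) for y in range(-8,9));print(v)
print("delta",delta([c[0],c[1],.31])-[v[1],v[2],0],delta([c2[0],c2[1],.31])-[v[1],v[2],0])
E
```

```text
[ 0.49344213 -0.11598172  0.32988742] [261.05727866 105.1548896 ] [261.13800271 107.4015105 ]
['sq'] [ 0.5326 -0.1815 -0.236 ] -13.5 51.9
['sq'] [ 0.5316 -0.1817 -0.2287] -13.1 51.7
['sq', 'p1', 'p2', 'p3'] [ 0.5331 -0.1795 -0.2318] -13.3 207.6
(np.float32(148.76556), 1.0, -1.0)
delta [75.05186209  0.8462255  19.85004526] [73.82282438 -1.56901391 19.8480062 ]
```

Run:
```python
from plate import *
import plate
def rep(pp,mm,c):
    print(np.round(c,4),{n:round(float(pscore(pp,mm,c[:2],c[2],[n])),1) for n in ["sq","p1","p2","p3","top"]})
d=np.load("w4.npz");g4=cv2.GaussianBlur(cv2.cvtColor(d["w"],cv2.COLOR_RGB2GRAY),(0,0),1).astype(float)
m4=np.minimum(np.hypot(cv2.Sobel(g4,-1,1,0),cv2.Sobel(g4,-1,0,1)),60).astype(np.float32);p4={"mtx":d["mtx"],"pose":d["pose"]}
for pp,mm in ((p4,m4),(p,m)):
    for parts in (["sq"],["p1","p2","p3"],["sq","p1","p2","p3"],["top"]):
        rep(pp,mm,pfit(pp,mm,parts))
```

```text
['sq'] [ 0.5326 -0.1815 -0.236 ] -13.5 51.9
[ 0.5326 -0.1815 -0.236 ] {'sq': 51.9, 'p1': 44.5, 'p2': 47.9, 'p3': 55.8, 'top': 49.8}
['p1', 'p2', 'p3'] [ 0.5323 -0.1805 -0.2201] -12.6 162.4
[ 0.5323 -0.1805 -0.2201] {'sq': 51.1, 'p1': 49.4, 'p2': 55.4, 'p3': 57.5, 'top': 53.6}
['sq', 'p1', 'p2', 'p3'] [ 0.5323 -0.1806 -0.2205] -12.6 213.5
[ 0.5323 -0.1806 -0.2205] {'sq': 51.2, 'p1': 49.4, 'p2': 55.5, 'p3': 57.5, 'top': 53.6}
['top'] [ 0.5321 -0.1802 -0.1625] -9.3 55.1
[ 0.5321 -0.1802 -0.1625] {'sq': 32.5, 'p1': 30.0, 'p2': 45.2, 'p3': 54.0, 'top': 55.1}
['sq'] [ 0.5318 -0.1817 -0.2372] -13.6 51.8
[ 0.5318 -0.1817 -0.2372] {'sq': 51.8, 'p1': 36.4, 'p2': 51.7, 'p3': 50.2, 'top': 59.0}
['p1', 'p2', 'p3'] [ 0.5298 -0.1814 -0.2337] -13.4 160.5
[ 0.5298 -0.1814 -0.2337] {'sq': 42.5, 'p1': 50.6, 'p2': 53.6, 'p3': 56.3, 'top': 47.5}
['sq', 'p1', 'p2', 'p3'] [ 0.5331 -0.1795 -0.2316] -13.3 208.1
[ 0.5331 -0.1795 -0.2316] {'sq': 48.3, 'p1': 51.4, 'p2': 55.0, 'p3': 53.4, 'top': 48.8}
['top'] [ 0.5319 -0.1811 -0.1523] -8.7 59.9
[ 0.5319 -0.1811 -0.1523] {'sq': 37.2, 'p1': 38.7, 'p2': 50.2, 'p3': 49.4, 'top': 59.9}
```

Call:
carry_out([
  {"tx": 75,"ty": 0.5,"tz": 0,"yaw": 0,"gripper": 31},
  {"tx": 75,"ty": 0.5,"tz": 0,"yaw": 0,"gripper": 31},
  {"tx": 75,"ty": 0.5,"tz": 0,"yaw": 0,"gripper": 31},
  {"tx": 75,"ty": 0.5,"tz": 40,"yaw": 0,"gripper": 31},
  {"tx": 75,"ty": 0.5,"tz": 58,"yaw": 0,"gripper": 31},
  {"tx": 75,"ty": 0.5,"tz": 64,"yaw": 0,"gripper": 31},
  {"tx": 75,"ty": 0.5,"tz": 67,"yaw": 0,"gripper": 31},
  {"tx": 75,"ty": 0.5,"tz": 67,"yaw": 0,"gripper": 31},
])

```text
time_s: 24.15
tool_pos: [0.5303, -0.1814, 0.2641]
tcp_rot: [0.866, -0.5, 0.0, -0.0]
force: [0.2, -0.6, -3.2]
opening: 0.39
grasp_force: 30.0
```

Run:
```python
from plate import *
print(T,s["force"],s["wrist_torque"])
# shaft top (z .077, r 6mm) seen through the bore, vs. bore rim (fit v)
z=158
v=max((sc((0,x/2,z,y/2)),x/2,y/2) for x in range(-12,13) for y in range(-8,9));print(v)
print("delta to shaft axis",delta([.5319,-.1812,.264])-[v[1],v[2],0])
cv2.imwrite("pics/w10.png",w[:,:,::-1])
```

```text
[ 0.53041532 -0.1814112   0.26449524] [-0.46972752 -0.09758073 -2.62802081] [ 0.03348659 -0.08798914  0.02363505]
(np.float32(163.75237), 1.5, -1.0)
delta to shaft axis [-0.9400751  -0.39046121  0.49724187]
```

Call:
carry_out([
  {"tx": -0.5,"ty": 0,"tz": 2,"yaw": 0,"gripper": 31},
  {"tx": -0.5,"ty": 0,"tz": 4,"yaw": 0,"gripper": 31},
  {"tx": -0.5,"ty": 0,"tz": 6,"yaw": 0,"gripper": 31},
  {"tx": -0.5,"ty": 0,"tz": 8,"yaw": 0,"gripper": 31},
  {"tx": -0.5,"ty": 0,"tz": 10,"yaw": 0,"gripper": 31},
  {"tx": -0.5,"ty": 0,"tz": 10,"yaw": 0,"gripper": 31},
])

```text
time_s: 24.8
tool_pos: [0.5295, -0.1812, 0.2532]
tcp_rot: [0.866, -0.5, -0.0, 0.0]
force: [0.2, -0.2, -4.2]
opening: 0.392
grasp_force: 30.0
```

Call:
carry_out([
  {"tx": 0,"ty": 0,"tz": 4,"yaw": 0,"gripper": 31},
  {"tx": 0,"ty": 0,"tz": 8,"yaw": 0,"gripper": 31},
  {"tx": 0,"ty": 0,"tz": 12,"yaw": 0,"gripper": 31},
  {"tx": 0,"ty": 0,"tz": 16,"yaw": 0,"gripper": 31},
  {"tx": 0,"ty": 0,"tz": 20,"yaw": 0,"gripper": 31},
  {"tx": 0,"ty": 0,"tz": 20,"yaw": 0,"gripper": 31},
])

```text
time_s: 25.4
tool_pos: [0.5295, -0.1812, 0.2329]
tcp_rot: [0.866, -0.5, -0.0, 0.0]
force: [0.5, 0.5, -3.1]
opening: 0.389
grasp_force: 30.0
```

Call:
carry_out([
  {"tx": 0,"ty": 0,"tz": 4,"yaw": 0,"gripper": 31},
  {"tx": 0,"ty": 0,"tz": 8,"yaw": 0,"gripper": 31},
  {"tx": 0,"ty": 0,"tz": 12,"yaw": 0,"gripper": 31},
  {"tx": 0,"ty": 0,"tz": 14,"yaw": 0,"gripper": 31},
  {"tx": 0,"ty": 0,"tz": 14,"yaw": 0,"gripper": 31},
])

```text
time_s: 25.9
tool_pos: [0.5296, -0.1811, 0.2192]
tcp_rot: [0.866, -0.5, -0.0, 0.0]
force: [-0.9, 0.1, -4.1]
opening: 0.393
grasp_force: 30.0
```

Call:
carry_out([
  {"tx": 0,"ty": 0,"tz": 1,"yaw": 0,"gripper": 31},
  {"tx": 0,"ty": 0,"tz": 2,"yaw": 0,"gripper": 31},
  {"tx": 0,"ty": 0,"tz": 3,"yaw": 0,"gripper": 31},
  {"tx": 0,"ty": 0,"tz": 4,"yaw": 0,"gripper": 31},
  {"tx": 0,"ty": 0,"tz": 4,"yaw": 0,"gripper": 31},
])

```text
time_s: 26.4
tool_pos: [0.5296, -0.1812, 0.2156]
tcp_rot: [0.866, -0.5, 0.0, 0.0]
force: [-0.5, -1.0, -3.9]
opening: 0.396
grasp_force: 30.0
```

Call:
carry_out([
  {"tx": 0,"ty": 0,"tz": 0.5,"yaw": 0,"gripper": 31},
  {"tx": 0,"ty": 0,"tz": 1,"yaw": 0,"gripper": 31},
  {"tx": 0,"ty": 0,"tz": 1.5,"yaw": 0,"gripper": 31},
  {"tx": 0,"ty": 0,"tz": 1.5,"yaw": 0,"gripper": 31},
])

```text
time_s: 26.8
tool_pos: [0.5296, -0.1811, 0.2155]
tcp_rot: [0.866, -0.5, 0.0, 0.0]
force: [-5.7, 2.4, 12.2]
opening: 0.39
grasp_force: 30.0
```

Call:
carry_out([
  {"tx": 0,"ty": 0,"tz": -0.5,"yaw": 0,"gripper": 31},
  {"tx": 0,"ty": 0,"tz": -0.5,"yaw": 0,"gripper": 36},
  {"tx": 0,"ty": 0,"tz": -0.5,"yaw": 0,"gripper": 42},
  {"tx": 0,"ty": 0,"tz": -0.5,"yaw": 0,"gripper": 50},
  {"tx": 0,"ty": 0,"tz": -0.5,"yaw": 0,"gripper": 58},
  {"tx": 0,"ty": 0,"tz": -0.5,"yaw": 0,"gripper": 58},
  {"tx": 0,"ty": 0,"tz": -30,"yaw": 0,"gripper": 60},
  {"tx": 0,"ty": 0,"tz": -70,"yaw": 0,"gripper": 60},
  {"tx": 0,"ty": 0,"tz": -115,"yaw": 0,"gripper": 60},
  {"tx": 0,"ty": 0,"tz": -115,"yaw": 0,"gripper": 60},
])

```text
time_s: 27.8
tool_pos: [0.5316, -0.1815, 0.3355]
tcp_rot: [0.866, -0.499, 0.005, -0.002]
force: [1.7, -0.4, -0.2]
opening: 0.685
grasp_force: 0.0
```

Run:
```python
from plate import *
print(T,s["force"],s["opening"])
d=delta([.5317,-.181,.025]);
for zt in (25,40,77): # candidate heights of flange underside, mm: seated = 25
    b=max((sc((th/57.3,x,(T[2]-.032)*1000-zt,y)),th,x,y) for th in (-4,0,4) for x in range(int(d[0])-6,int(d[0])+7) for y in range(int(d[1])-6,int(d[1])+7));print(zt,b,d[:2].round(1))
```

```text
[ 0.53055941 -0.18126594  0.3324459 ] [-0.5276684   0.49349588 -0.48868993] 0.6832997067787292
25 (np.float32(159.94678), 0, 0, 1) [-0.8  0.6]
40 (np.float32(129.78386), -4, 5, 1) [-0.8  0.6]
77 (np.float32(89.29287), 0, 6, 5) [-0.8  0.6]
```

The fit confirms the hold-down is seated: underside at 25 mm, no tilt, centred on the shaft. The gripper is clear of everything, so I'm handing in.

```bash
python3 -c "
from cell import *
print(job_done())"
```

```text
the job is handed in; nothing more can be done
None
```

The job is handed in at about 28 s: both blanks lie flat in their pockets and the hold-down sits flush on the plate over the shaft, by camera check; each blank was released about 5 mm above its pocket floor because the fingers don't fit inside, and I stood the hold-down on the table once to bring it upright.

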